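# Put three round-bottom flasks back on the cork rings that fit them

## Robot

A 6-joint arm with a two-finger parallel gripper is mounted at the origin on a cart in front of the work surface, level with it; the furniture and walls round the work are solid. World frame = base frame: x ahead of the robot, y to its left, z up, the work surface at z = 0. Lengths are in m, angles in rad, forces in N, time in s.
With the tool pointing down it reaches from about 0.375 to 0.9 m from the base axis. Payload 3.1 kg.
Tool frame: the origin (TCP) lies on the centre line of the jaws, within the pads' length; the fingertips stand 19 mm ahead of it and the grasp point (between the pads) is the TCP; z points along the fingers, y is the line along which they close (so a half turn about z gives the same grasp; the last joint's range is limited). The gripper opens to 85 mm and grips with 20 to 120 N. Pads are 22 mm wide; open, the fingers measure 114 mm over their backs; the gripper's body (76 mm by 85 mm) begins 54 mm behind the grasp point. The pads swing forward as they close: fully open they stand 13 mm farther back than shut.
Start: joints at [1.016, 0.527, 1.433, -0, 1.181, -0.178], TCP at [0.23, 0.581, 0.25] pointing down, gripper open.
Joint ranges: [-3.08, 3.08], [-0.75, 2.2], [0.22, 2.44], [-1.43, 4.57], [0, 2.65], [-2.85, 2.85]. Speed limits (rad/s): [2.79, 2.79, 3.14, 3.14, 3.14, 3.14].

## Interface

Orientations are given as a unit quaternion [x, y, z, w].
In Python, from station import manip gives the robot as it stands.
- The arm moves only by the tool servo_tool, never from a script. Its argument "rows" is a list that holds one entry, the list of rows, each a list of 7 numbers: the turn, a rotation vector about the tool's x, y, z in degrees, then the shift along the tool's x, y, z in m, then the gripper command: -1 is shut, 1 is fully open, values between are in proportion. In form: [[[wx, wy, wz, tx, ty, tz, jaw], ...]]. A call has 1 to 8 rows; each row shifts and turns the commanded pose from where the row before left it, along the tool's axes as they then stand; what a row does not reach is not made up. A row lasts 1/12 s, in which the tool goes at most 41.7 mm and 7.16 degrees, less where a joint would pass 70% of its speed; a pose out of reach is approached as far as the arm can. A call is refused whole if a number of a shift passes 0.0417 or a number of a turn 7.16, either way. A call with a gripper value outside its range is refused whole. The fingers move at their own pace and stop on an object; "squeeze" is the grip in N (left out, the last holds). Time passes only in rows, so rows that do not move let the fingers close. It gives the time, the measured TCP pose, the force, the opening and the grip force at its end, in the units of the state.
- manip.sense(): the state, without advancing time (a new reading comes with each control period).
- manip.snapshot(name): name is "scene" or "top" or "wrist"; returns the picture (420x560x3 uint8, blue, green, red); there is no depth.
- manip.camera_info(name): a dict with "K" (3x3 intrinsics, pixels), "camera_from_world" (4x4, takes a point from world to camera coordinates). Camera axes: x right, y down, z forward; pixel columns grow to the right and rows downward; lengths in m; the calibration is good to about 2 mm. The wrist camera is an equidistant fisheye: a pixel r from the principal point sees the ray r / f radians off the axis. A picture is of the moment at which its call begins: read the wrist's pose just before it. camera_info takes no time and is no camera call; for the wrist camera it gives the pose at the moment of the call.
- manip.sign_off(): hands the job in; it is judged then, once.
The state is a dict: "t": time; "q": joint angles; "qd": joint speeds; "tau": joint torques, N m; "tcp_pos": TCP position; "tool_rot": TCP orientation; "force": force on the tool from outside, world axes, zero at the start; "ft_torque": the same for the moment, N m; "finger_gap": opening from 0.0 (shut) to 1.0 (fully open); "gripper_force": force on a finger pad.
Only numpy, scipy, OpenCV 4.12 (cv2) and the standard library are available. Lean on these libraries where they do the work, as an engineer would, in place of code of your own. Each camera call takes 0.05 s, during which the arm holds its last target. There are 200 camera calls.

## Task

The three round-bottom flasks have been put down on the wrong cork rings and sit badly: swap them round so that the largest flask stands on the largest cork ring, the middle-sized flask on the middle-sized ring and the smallest flask on the smallest ring, each upright and well down in its ring. A ring takes only one flask and round glass does not belong on the bare bench, so park one of them on the empty white plastic ring on the way. Set the glass down gently, never let a flask drop or tip over, and leave the rings and the beaker, stopper and vial where they are.

Things in the scene. Friction and masses are not known exactly. Their poses are not given: they have to be found in the camera images.
- flask_small_center (a point): smallest round-bottom flask, clear glass, 111 mm tall: ball 66 mm, upright neck 21 mm in diameter to the top. Point: on its axis half-way up, 55.5 mm above the ball's lowest point; z runs up the neck. Grip the straight neck 34.5 mm above it (-14, +20). 50-250 g, bottom-heavy. Starts sunk in the largest ring. Seated lowest point: 9 mm above the bench in the smallest ring, 14 in the white ring.
- flask_medium_center (a point): middle-sized round-bottom flask, clear glass, 140 mm tall: ball 86 mm, upright neck 26 mm in diameter to the top. Point: on its axis half-way up, 70 mm above the ball's lowest point; z runs up the neck. Grip the straight neck 46 mm above it (-14, +20). 50-250 g, bottom-heavy. Starts on the smallest ring. Seated lowest point: 10 mm above the bench in the middle-sized ring, 18 in the white ring.
- flask_large_center (a point): largest round-bottom flask, clear glass, 167 mm tall: ball 105 mm, upright neck 33 mm in diameter to the top. Point: on its axis half-way up, 83.5 mm above the ball's lowest point; z runs up the neck. Grip the straight neck 59.5 mm above it (-14, +20). 50-250 g, bottom-heavy. Starts on the middle-sized ring. Seated lowest point: 10 mm above the bench in the largest ring, 20 in the white ring.
- ring_small: smallest cork ring, brown, lying flat and loose on the bench: 110 mm across, hole 58 mm, 27 mm high. Origin: centre of its underside, on the bench.
- ring_medium: middle-sized cork ring, brown, lying flat and loose on the bench: 132 mm across, hole 67 mm, 29 mm high. Origin: centre of its underside, on the bench.
- ring_large: largest cork ring, brown, lying flat and loose on the bench: 160 mm across, hole 84 mm, 33 mm high. Origin: centre of its underside, on the bench.
- ring_spare: spare flask support, a waisted white plastic ring, lying flat and loose on the bench, empty at the start: 94 mm across, hole 52 mm, 28 mm high; any of the three flasks stands in it. Origin: centre of its underside, on the bench.
- beaker_center (a point): empty glass beaker with spout, 71 mm across, 95 mm tall, standing on the bench near the rings; not part of the job. This point is half-way up its middle.
- stopper_center (a point): small ground-glass stopper, 25 mm across, 42 mm tall, standing on its head among the rings; not part of the job. This point is half-way up.
- vial_center (a point): small glass vial with a white cap, 21 mm across, 47 mm tall, standing among the rings; not part of the job. This point is half-way up.

How it is judged:
By the outcome, as a careful person would: the job done as asked, in the order asked, and still so for the second after the job is handed in, with the robot touching nothing.
It also fails if it takes over 96 s, if anything falls off the work surface, if the arm or the gripper's body presses on something with over 40 N, if the wrist force passes 120 N, or if a joint passes its speed limit or range.

## Working session

There is one attempt and no reset: what is moved stays moved. The work goes in short steps, Python scripts to look and compute and a tool call to move; the robot and the scene stay as the last step left them, time stands still between calls to the robot, and variables do not carry over. Pictures are saved under pics/ and viewed, at most 14 in all, crops included, and the job is handed in when it is done.

Besides the shell and the picture viewer there is one more tool, called after ">>>" as name(argument=value, ...), one argument or row to a line, values as JSON. servo_tool: Moves the arm, as the interface text tells. Its arguments: {"type":"object","properties":{"rows":{"type":"array","items":{"type":"array","items":{"type":"array","items":{"type":"number"}}}},"squeeze":{"type":"number"}},"required":["rows"]}

```bash
ls; mkdir -p pics
python3 - <<'E'
from station import manip
import cv2
for n in("scene","top"):
    cv2.imwrite(f"pics/{n}0.png",manip.snapshot(n)); c=manip.camera_info(n); print(c)
s=manip.sense();print(s)
E
```

```text
pics
{'K': array([[541.82335995,   0.        , 276.45188127],
       [  0.        , 541.82335995, 198.8940764 ],
       [  0.        ,   0.        ,   1.        ]]), 'camera_from_world': array([[ 0.60916646, -0.79294347,  0.0125253 , -0.39451573],
       [-0.57353298, -0.4514057 , -0.6835882 ,  0.37717316],
       [ 0.54770078,  0.40923533, -0.72976044,  0.85980538],
       [ 0.        ,  0.        ,  0.        ,  1.        ]])}
{'K': array([[462.96109789,   0.        , 283.95863169],
       [  0.        , 462.96109789, 214.60157272],
       [  0.        ,   0.        ,   1.        ]]), 'camera_from_world': array([[-0.02877666, -0.99921707, -0.02715062, -0.01063309],
       [-0.99057651,  0.03214534, -0.13313473,  0.58631567],
       [ 0.13390326,  0.0230636 , -0.99072599,  0.96265326],
       [ 0.        ,  0.        ,  0.        ,  1.        ]])}
{'t': 0.1, 'q': array([ 1.01546851e+00,  5.28401567e-01,  1.43376059e+00, -4.89545374e-06,
        1.18136130e+00, -1.78516390e-01]), 'qd': array([-0.00119261, -0.0029916 , -0.00253492,  0.00016557, -0.00018734,
       -0.00052745]), 'tau': array([-6.83048711e-04, -4.43307602e+01, -1.78586501e+01, -2.64012378e-04,
        3.88094079e-03,  4.12374527e-05]), 'tcp_pos': array([0.22964104, 0.58064942, 0.2494183 ]), 'tool_rot': array([ 1.87292058e-01,  9.82303799e-01, -9.01953719e-04, -3.44219698e-04]), 'force': array([ 0.48293502, -0.30819892,  0.87746521]), 'ft_torque': array([-0.05343699,  0.00113088, -0.01741155]), 'gripper_force': 0.0, 'finger_gap': 0.9991006347876333}
```

View pics/top0.png

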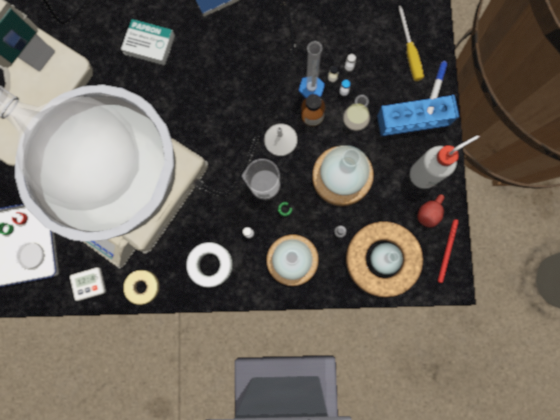

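View pics/scene0.png

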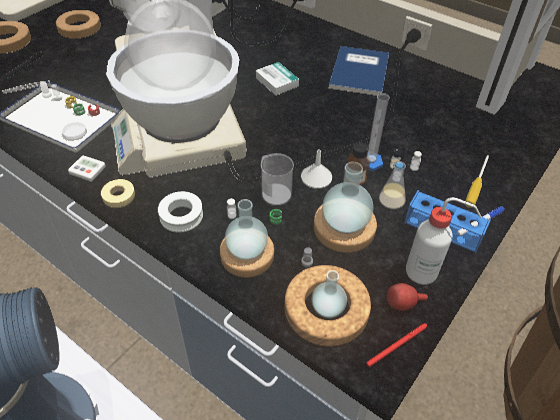

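The top view shows the white ring at about (209,265), the medium flask on the small ring (292,260), the small flask in the large ring (386,259), and the large flask on the medium ring (343,175). The stopper and vial are at (341,232) and (248,233), and the beaker at (263,180). I'll enlarge both views next.

Run:
```python
import cv2
a=cv2.imread("pics/top0.png")[135:305,175:435]; cv2.imwrite("pics/topc.png",cv2.resize(a,None,fx=3,fy=3,interpolation=cv2.INTER_CUBIC))
a=cv2.imread("pics/scene0.png")[145:345,150:400]; cv2.imwrite("pics/scenec.png",cv2.resize(a,None,fx=3,fy=3,interpolation=cv2.INTER_CUBIC))
```

```text
(no output)
```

View pics/topc.png

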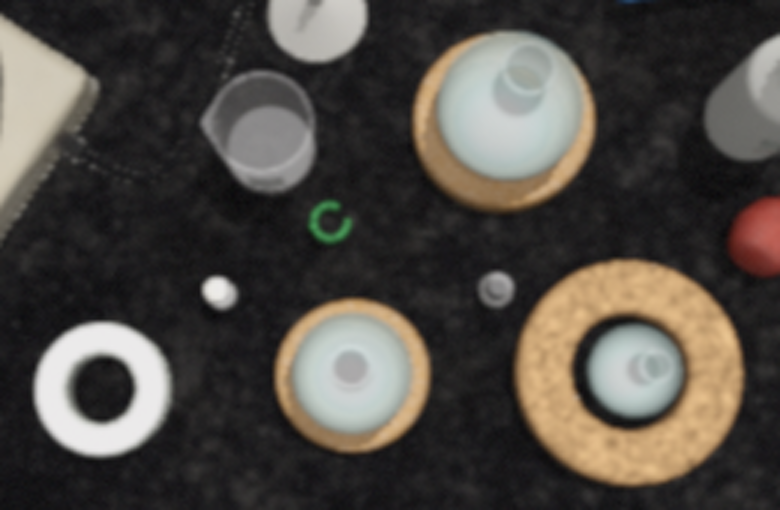

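View pics/scenec.png

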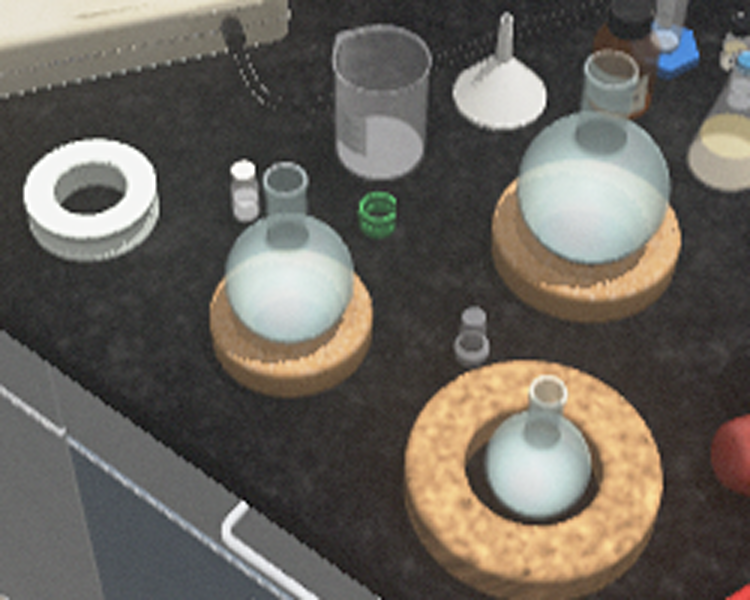

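Full-image pixels follow from these crops (divide by 3, plus offset). I'll triangulate the flask necks and locate the rings on their known top planes.

```bash
cat > h.py <<'E'
import numpy as np
from station import manip
O={"top":(175,135),"scene":(150,145)}
def ray(n,p,crop=True):
    c=manip.camera_info(n);p=np.array(p,float)
    if crop:p=(p+.5)/3-.5+O[n]
    R=c["camera_from_world"][:3,:3];t=c["camera_from_world"][:3,3]
    d=R.T@np.linalg.inv(c["K"])@[*p,1];return -R.T@t,d/np.linalg.norm(d)
def plane(n,p,z,crop=True):
    o,d=ray(n,p,crop);return o+d*(z-o[2])/d[2]
def tri(a,b):
    (o,d),(q,e)=ray("top",a),ray("scene",b)
    s=np.linalg.lstsq(np.c_[d,-e],q-o,rcond=None)[0];A,B=o+d*s[0],q+e*s[1]
    return (A+B)/2,np.linalg.norm(A-B)
E
python3 - <<'E'
from h import *
np.set_printoptions(precision=4,suppress=True)
for n,p,z in[("white",(102.5,389),.028),("small",(352.5,375),.027),("large",(629.5,372),.033),("med",(504.5,121),.029)]:
    print(n,plane("top",p,z), np.diff([plane("top",(p[0]+s,p[1]),z)[1] for s in(0,69)]))
print("white sc",plane("scene",(91,192),.028))
for n,a,b,zt,cb,cs,zc in[("s",(656,367),(548,391),.111,(635,371),(539,466),.033),("m",(350,367),(286,180),.1545,(352,373),(290,278),.0575),("l",(528,67),(611,69),.183,(510,106),(595,187),.0685)]:
    print(n,"top tri",*tri(a,b),plane("top",a,zt)[:2],plane("scene",b,zt)[:2]," ball",*tri(cb,cs),plane("top",cb,zc)[:2],plane("scene",cs,zc)[:2])
print("beaker",plane("top",(265,100),.095),"vial",plane("top",(217,292),.047),"stop",plane("top",(497,289),.03),"bottle",plane("scene",(425,275),0,False))
E
```

```text
white [0.4838 0.1375 0.028 ] [-0.05]
small [ 0.4886 -0.0432  0.027 ] [-0.0496]
large [ 0.4846 -0.2405  0.033 ] [-0.0488]
med [ 0.6709 -0.1606  0.029 ] [-0.0504]
white sc [0.4826 0.1337 0.028 ]
s top tri [ 0.4855 -0.2441  0.1112] 0.002402438299126159 [ 0.4848 -0.2432] [ 0.4866 -0.2449]  ball [ 0.486  -0.2455  0.0324] 0.002388998657084002 [ 0.4852 -0.2444] [ 0.4865 -0.2465]
m top tri [ 0.4899 -0.0439  0.154 ] 0.002845021008558285 [ 0.4889 -0.0429] [ 0.4906 -0.0452]  ball [ 0.4896 -0.0441  0.0592] 0.002513778616199048 [ 0.4888 -0.0431] [ 0.4915 -0.0441]
l top tri [ 0.6724 -0.1612  0.1806] 0.002110445437265829 [ 0.6711 -0.16  ] [ 0.671 -0.163]  ball [ 0.674  -0.1619  0.0684] 0.003259947781389471 [ 0.6729 -0.1606] [ 0.6753 -0.163 ]
beaker [0.677  0.0107 0.095 ] vial [0.5497 0.0514 0.047 ] stop [ 0.5472 -0.1494  0.03  ] bottle [ 0.6722 -0.3554  0.    ]
```

>>> servo_tool(
  rows=[
    [[0,0,-5.4,0,0,0,0.4],[0,0,-5.4,0,0,0,0.4],[0,0,-5.4,0,0,0,0.4],[0,0,-5.4,0,0,0,0.4],[0,0,0,-0.01,-0.033,0,0.4],[0,0,0,-0.01,-0.033,0,0.4],[0,0,0,-0.01,-0.033,0,0.4],[0,0,0,-0.01,-0.033,0,0.4]],
  ],
  squeeze=40,
)

```text
t: 0.77
tcp_pos: [0.2697, 0.4476, 0.2498]
tool_rot: [-0.001, 1.0, -0.0, -0.0]
force: [-0.5, 0.5, -0.3]
finger_gap: 0.697
gripper_force: 0.0
```

>>> servo_tool(
  rows=[
    [[0,0,0,-0.011,-0.035,0,0.4],[0,0,0,-0.011,-0.035,0,0.4],[0,0,0,-0.011,-0.035,0,0.4],[0,0,0,-0.011,-0.035,0,0.4],[0,0,0,-0.011,-0.035,0,0.4],[0,0,0,-0.011,-0.035,0,0.4],[0,0,0,-0.011,-0.035,0,0.4],[0,0,0,-0.011,-0.035,0,0.4]],
  ],
)

```text
t: 1.43
tcp_pos: [0.3579, 0.1675, 0.2503]
tool_rot: [-0.0, 1.0, -0.0, -0.0]
force: [0.5, 0.4, -0.4]
finger_gap: 0.703
gripper_force: 0.0
```

>>> servo_tool(
  rows=[
    [[0,0,0,-0.012,-0.035,0,0.4],[0,0,0,-0.012,-0.035,0,0.4],[0,0,0,-0.012,-0.035,0,0.4],[0,0,0,-0.012,-0.035,0,0.4],[0,0,0,-0.012,-0.035,0,0.4],[0,0,0,-0.012,-0.035,0,0.4],[0,0,0,-0.012,-0.035,0,0.4],[0,0,0,-0.012,-0.035,0,0.4]],
  ],
)

```text
t: 2.1
tcp_pos: [0.454, -0.1126, 0.2501]
tool_rot: [0.0, 1.0, 0.0, -0.0]
force: [1.9, -0.1, -0.6]
finger_gap: 0.697
gripper_force: 0.0
```

>>> servo_tool(
  rows=[
    [[0,0,0,-0.008,-0.033,0,0.4],[0,0,0,-0.008,-0.033,0,0.4],[0,0,0,-0.008,-0.033,0,0.4],[0,0,0,-0.008,-0.033,0,0.4],[0,0,0,0,0,0.03,0.4],[0,0,0,0,0,0.03,0.4],[0,0,0,0,0,0,0.4],[0,0,0,0,0,0,0.4]],
  ],
)

```text
t: 2.77
tcp_pos: [0.4848, -0.242, 0.1888]
tool_rot: [0.0, 1.0, 0.002, -0.002]
force: [-0.5, 0.5, -0.3]
finger_gap: 0.698
gripper_force: 0.0
```

Run:
```python
from h import *
import cv2
print(manip.sense()["tcp_pos"])
a=[manip.snapshot(n) for n in("wrist","top")];cv2.imwrite("pics/w1.png",a[0]);c=manip.camera_info("wrist");print(c)
```

```text
[ 0.48479411 -0.24195886  0.18882633]
{'K': array([[325.1922621 ,   0.        , 281.37931352],
       [  0.        , 325.1922621 , 211.63813989],
       [  0.        ,   0.        ,   1.        ]]), 'camera_from_world': array([[-3.89982668e-04,  9.99999623e-01, -7.75229667e-04,
         2.42022691e-01],
       [ 9.46859286e-01,  6.18609622e-04,  3.21647492e-01,
        -4.83887507e-01],
       [ 3.21647850e-01, -6.08596462e-04, -9.46859171e-01,
         1.68814389e-01],
       [ 0.00000000e+00,  0.00000000e+00,  0.00000000e+00,
         1.00000000e+00]])}
```

View pics/w1.png

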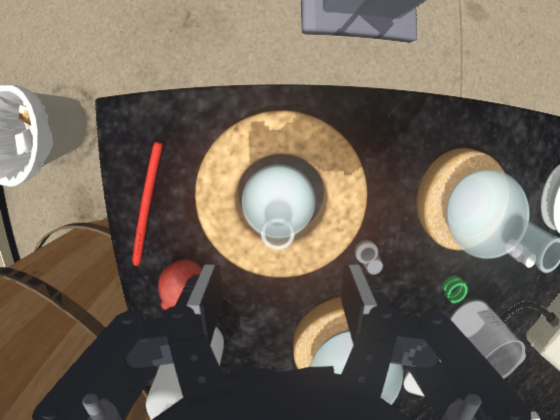

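The wrist view shows the small flask's rim centred at about (278,234) and ball at (279,201), the ring spanning columns 196–367 and rows 111–277.

```bash
cat >> h.py <<'E'
def wr(p,z,c=None):
    c=c or manip.camera_info("wrist");K=c["K"];T=c["camera_from_world"];R=T[:3,:3]
    v=(np.array(p)-K[:2,2])/K[0,0];r=np.linalg.norm(v)+1e-9
    d=R.T@[*(np.sin(r)*v/r),np.cos(r)];o=-R.T@T[:3,3];return o+d*(z-o[2])/d[2]
E
python3 - <<'E'
from h import *
print("rim",wr((278,234),.111),"ball",wr((279,201),.033))
print([wr(p,.033)[:2] for p in((196,194),(367,194),(281,111),(281,277))])
E
```

```text
rim [ 0.48959823 -0.24404962  0.111     ] ball [ 0.48978937 -0.24396728  0.033     ]
[array([ 0.4828422 , -0.32065215]), array([ 0.48274422, -0.16276658]), array([ 0.40905676, -0.24216221]), array([ 0.56900906, -0.24215453])]
```

>>> servo_tool(
  rows=[
    [[0,0,0,-0.002,-0.002,0.025,0.4],[0,0,0,0,0,0.025,0.4],[0,0,0,0,0,0.025,0.4],[0,0,0,0,0,0.021,0.4],[0,0,0,0,0,0,-0.3],[0,0,0,0,0,0,-1],[0,0,0,0,0,0,-1],[0,0,0,0,0,0,-1]],
  ],
)

```text
t: 3.53
tcp_pos: [0.4895, -0.2456, 0.0966]
tool_rot: [-0.0, 1.0, -0.001, 0.002]
force: [-0.5, 0.2, -0.1]
finger_gap: 0.235
gripper_force: 39.0
```

>>> servo_tool(
  rows=[
    [[0,0,0,0,0,0,-1],[0,0,0,0,0,0,-1],[0,0,0,0,0,0,-1]],
  ],
)

```text
t: 3.78
tcp_pos: [0.4894, -0.2457, 0.0964]
tool_rot: [-0.0, 1.0, -0.001, 0.002]
force: [0.6, 0.5, 7.0]
finger_gap: 0.232
gripper_force: 39.8
```

>>> servo_tool(
  rows=[
    [[0,0,0,0,0,-0.005,-1],[0,0,0,0,0,-0.015,-1],[0,0,0,0,0,-0.03,-1],[0,0,0,0,0,-0.035,-1],[0,0,0,0,0,-0.035,-1],[0,0,0,0,0,-0.03,-1],[0,0,0,0,0,-0.02,-1],[0,0,0,0,0,0,-1]],
  ],
)

```text
t: 4.45
tcp_pos: [0.4902, -0.2463, 0.2698]
tool_rot: [-0.0, 1.0, -0.003, 0.004]
force: [1.1, -1.0, -0.2]
finger_gap: 0.229
gripper_force: 39.1
```

>>> servo_tool(
  rows=[
    [[0,0,0,0,0.01,0,-1],[0,0,0,0,0.022,0,-1],[0,0,0,0,0.03,0,-1],[0,0,0,0,0.03,0,-1],[0,0,0,0,0.03,0,-1],[0,0,0,0,0.03,0,-1],[0,0,0,0,0.03,0,-1],[0,0,0,0,0.03,0,-1]],
  ],
)

```text
t: 5.12
tcp_pos: [0.4859, -0.0303, 0.2624]
tool_rot: [-0.0, 1.0, 0.001, -0.002]
force: [0.6, -0.7, -0.5]
finger_gap: 0.233
gripper_force: 39.2
```

>>> servo_tool(
  rows=[
    [[0,0,0,0,0.03,0,-1],[0,0,0,0,0.03,0,-1],[0,0,0,0,0.03,0,-1],[0,0,0,0,0.03,0,-1],[0,0,0,0,0.03,0,-1],[0,0,0,0,0.018,0,-1],[0,0,0,0,0,0,-1],[0,0,0,0,0,0,-1]],
  ],
)

```text
t: 5.78
tcp_pos: [0.4861, 0.1362, 0.2626]
tool_rot: [-0.001, 1.0, -0.0, -0.002]
force: [-0.8, -0.6, -1.2]
finger_gap: 0.231
gripper_force: 39.2
```

Run:
```python
from h import *
import cv2
s=manip.sense();print(s["tcp_pos"],s["tool_rot"],s["force"])
a=[manip.snapshot(n) for n in("wrist","top","scene")];c=manip.camera_info("wrist")
for n,i in zip("wts",a):cv2.imwrite(f"pics/{n}2.png",i)
o=np.zeros((600,800,3),np.uint8);o[:,:]=cv2.resize(a[0],(800,600));cv2.imwrite("pics/w2b.png",o)
```

```text
[0.48611825 0.13621547 0.26263495] [-1.49050329e-03  9.99996570e-01 -2.73871618e-04 -2.13636625e-03] [-0.82470428 -0.57359179 -1.18970022]
```

View pics/w2b.png

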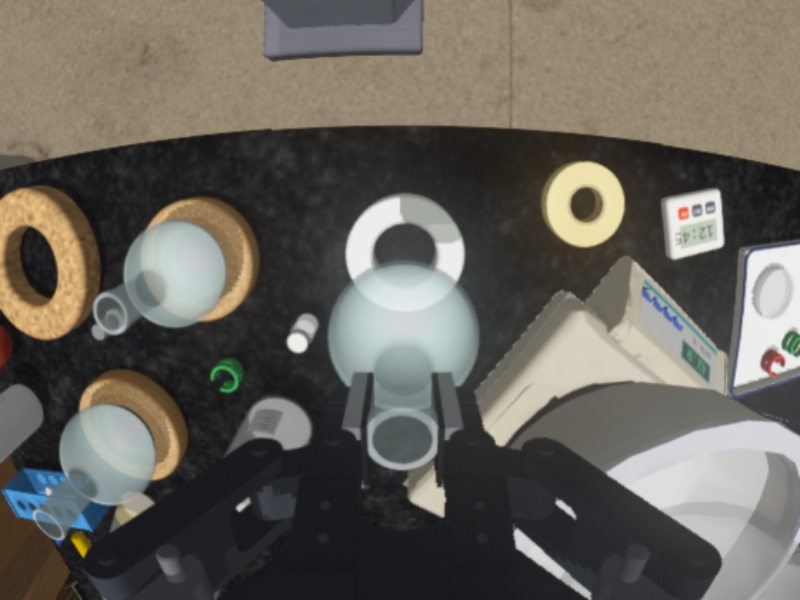

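The wrist view (enlarged) has the held flask's ball at about (403,335) and the white ring spanning columns 345–466, top edge at row 193.

Run:
```python
from h import *
f=1/1.42857
g=lambda p,z:wr((np.array(p)+.5)*f-.5,z)[:2]
print("ball",g((403.5,335),.2016),"rim",g((402.5,438),.2796))
print("ring",g((345,254),.028),g((466,254),.028),"topedge",g((405,193),.028),"hole top,L,R",g((405,222),.028),g((371,255),.028),g((437,255),.028))
```

```text
ball [0.48259186 0.13619078] rim [0.48180549 0.13573629]
ring [0.48521678 0.0899987 ] [0.48525539 0.18645359] topedge [0.43696479 0.13777472] hole top,L,R [0.45977491 0.13777782] [0.48619206 0.11078387] [0.48622556 0.16321965]
```

>>> servo_tool(
  rows=[
    [[0,0,0,-0.001,0.001,0.01,-1],[0,0,0,0,0,0.025,-1],[0,0,0,0,0,0.03,-1],[0,0,0,0,0,0.03,-1],[0,0,0,0,0,0.025,-1],[0,0,0,0,0,0.015,-1],[0,0,0,0,0,0.007,-1],[0,0,0,0,0,0,-1]],
  ],
)

```text
t: 6.6
tcp_pos: [0.4879, 0.1354, 0.1203]
tool_rot: [0.001, 1.0, -0.0, -0.002]
force: [0.6, 0.4, 0.4]
finger_gap: 0.23
gripper_force: 39.2
```

>>> servo_tool(
  rows=[
    [[0,0,0,0,0,0.001,-1],[0,0,0,0,0,0.001,-1],[0,0,0,0,0,0.001,-1],[0,0,0,0,0,0,-1]],
  ],
)

```text
t: 6.93
tcp_pos: [0.4896, 0.1362, 0.1201]
tool_rot: [-0.0, 1.0, 0.0, 0.001]
force: [0.1, -0.1, -0.5]
finger_gap: 0.236
gripper_force: 39.2
```

>>> servo_tool(
  rows=[
    [[0,0,0,0,0,0.0015,-1],[0,0,0,0,0,0.0015,-1],[0,0,0,0,0,0.001,-1],[0,0,0,0,0,0,-1]],
  ],
)

```text
t: 7.27
tcp_pos: [0.4889, 0.1362, 0.1152]
tool_rot: [-0.0, 1.0, -0.0, -0.0]
force: [0.4, 0.0, -1.0]
finger_gap: 0.233
gripper_force: 39.2
```

>>> servo_tool(
  rows=[
    [[0,0,0,0,0,0.001,-1],[0,0,0,0,0,0.001,-1],[0,0,0,0,0,0,-1]],
  ],
)

```text
t: 7.52
tcp_pos: [0.4889, 0.1362, 0.1131]
tool_rot: [-0.0, 1.0, -0.0, -0.0]
force: [-0.4, 0.0, 0.2]
finger_gap: 0.229
gripper_force: 39.2
```

```bash
cat >> h.py <<'E'
def comp(name,tc,sc):
    import cv2
    w=manip.snapshot("wrist");c=manip.camera_info("wrist");t=manip.snapshot("top");s=manip.snapshot("scene")
    cr=lambda im,c,h:cv2.resize(im[c[1]-h:c[1]+h,c[0]-h:c[0]+h],(400,300) if 0 else (300,300),interpolation=cv2.INTER_CUBIC)
    o=np.zeros((600,800,3),np.uint8);o[:300,:300]=cr(t,tc,50);o[300:,:300]=cr(s,sc,50)
    o[:375,300:]=cv2.resize(w,(500,375));cv2.imwrite(name,o);print(manip.sense()["tcp_pos"]);np.save(name+".npy",c["camera_from_world"])
E
python3 -c "
from h import *
comp('pics/c3.png',(209,262),(185,200))"
```

```text
[0.48902711 0.13618435 0.11326835]
```

View pics/c3.png

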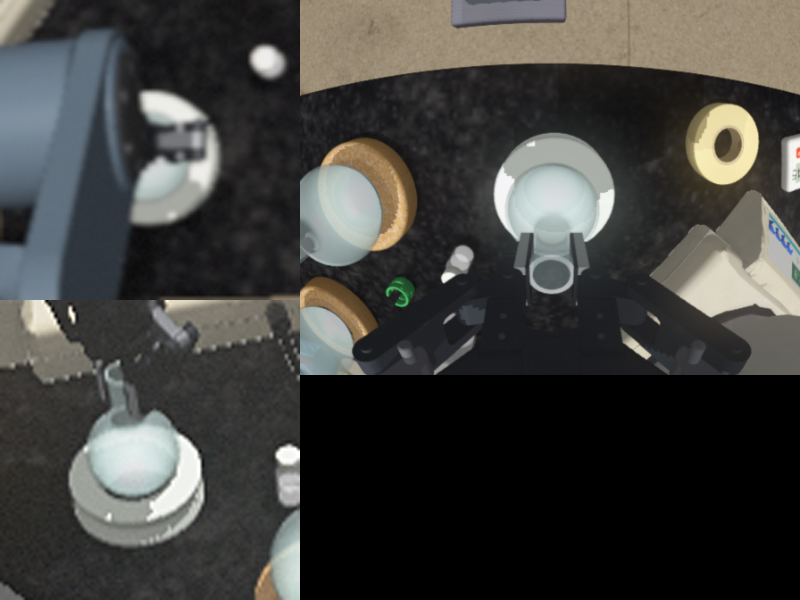

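The flask's ball is over the white ring: in the wrist panel the ball and ring are both centred on column 554. I'll work out the residual x offset.

Run:
```python
from h import *
g=lambda p,z:wr(((p[0]-300+.5)/.8929-.5,(p[1]+.5)/.8929-.5),z)[:2]
print("ball",g((554,210),.051),"ring",g((494,190),.028),g((614,190),.028),"top",g((554,133),.028))
O["scene"]=(135,150);print(plane("scene",(134,152),.051),plane("scene",(136,177),.028))
```

```text
ball [0.48514755 0.139357  ] ring [0.47828964 0.09317443] [0.478308   0.18610982] top [0.43466558 0.13944235]
[0.485486   0.13475696 0.051     ] [0.48259034 0.1337104  0.028     ]
```

>>> servo_tool(
  rows=[
    [[0,0,0,0.0015,0,0,-1],[0,0,0,0.0015,0,0,-1],[0,0,0,0,0,0.001,-1],[0,0,0,0,0,0.001,-1],[0,0,0,0,0,0,-1]],
  ],
)

```text
t: 8.08
tcp_pos: [0.4869, 0.1365, 0.1117]
tool_rot: [0.0, 1.0, 0.0, 0.001]
force: [1.5, 2.1, 2.0]
finger_gap: 0.237
gripper_force: 39.6
```

>>> servo_tool(
  rows=[
    [[0,0,0,0,0,0.001,-1],[0,0,0,0,0,0.001,-1],[0,0,0,0,0,0,-1]],
  ],
)

```text
t: 8.33
tcp_pos: [0.4875, 0.137, 0.1104]
tool_rot: [0.0, 1.0, 0.001, 0.002]
force: [-0.0, 4.1, 7.8]
finger_gap: 0.233
gripper_force: 40.2
```

>>> servo_tool(
  rows=[
    [[0,0,0,0,0,0,-0.4],[0,0,0,0,0,0,-0.3],[0,0,0,0,0,0,-0.1],[0,0,0,0,0,0,0.2],[0,0,0,0,0,0,0.4],[0,0,0,0,0,-0.01,0.4],[0,0,0,0,0,-0.03,0.4],[0,0,0,0,0,-0.04,0.4]],
  ],
)

```text
t: 9.0
tcp_pos: [0.4838, 0.1359, 0.1882]
tool_rot: [0.0, 1.0, -0.0, -0.004]
force: [1.4, 0.2, 0.5]
finger_gap: 0.699
gripper_force: 0.0
```

>>> servo_tool(
  rows=[
    [[0,0,0,0,0,-0.04,0.4],[0,0,0,0,0,-0.03,0.4],[0,0,0,-0.018,-0.03,0,0.4],[0,0,0,-0.018,-0.03,0,0.4],[0,0,0,-0.018,-0.03,0,0.4],[0,0,0,-0.018,-0.03,0,0.4],[0,0,0,-0.018,-0.03,0,0.4],[0,0,0,-0.018,-0.03,0,0.4]],
  ],
)

```text
t: 9.67
tcp_pos: [0.5944, -0.0453, 0.2601]
tool_rot: [-0.0, 1.0, -0.0, 0.0]
force: [-0.6, 1.6, 0.3]
finger_gap: 0.703
gripper_force: 0.0
```

>>> servo_tool(
  rows=[
    [[0,0,0,-0.018,-0.03,0,0.4],[0,0,0,-0.018,-0.03,0,0.4],[0,0,0,-0.018,-0.03,0,0.4],[0,0,0,-0.018,-0.025,0,0.4],[0,0,0,0,0,0,0.4],[0,0,0,0,0,0,0.4]],
  ],
)

```text
t: 10.17
tcp_pos: [0.6662, -0.1605, 0.2592]
tool_rot: [0.001, 1.0, 0.0, -0.0]
force: [0.3, 0.6, 0.1]
finger_gap: 0.704
gripper_force: 0.0
```

```bash
python3 -c "
from h import *
comp('pics/c4.png',(209,262),(185,200))"
```

```text
[ 0.665151   -0.15757915  0.25939347]
```

View pics/c4.png

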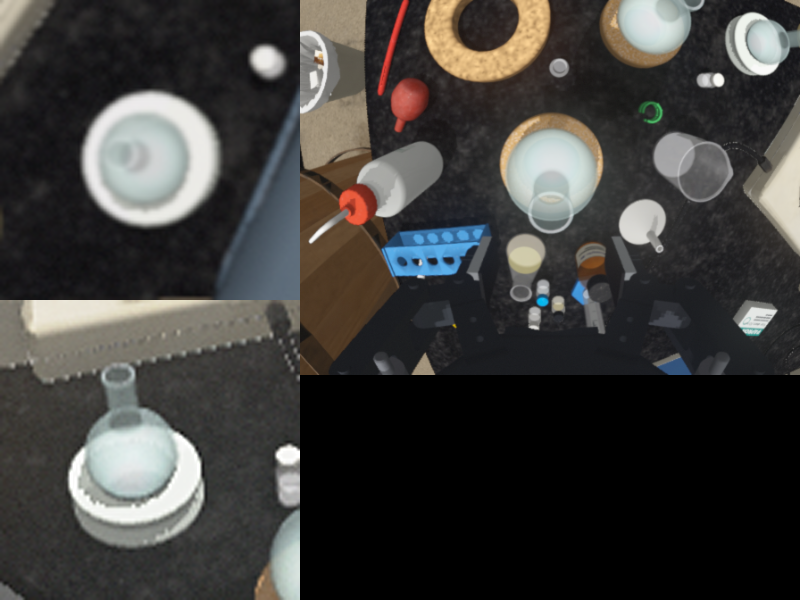

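The small flask stands upright in the white ring. In the wrist panel the large flask's rim is at (550,212), its ball at (552,173) and the medium ring spans columns 500–603.

Run:
```python
from h import *
g=lambda p,z:wr(((p[0]-300+.5)/.8929-.5,(p[1]+.5)/.8929-.5),z)[:2]
print("rim",g((550,212),.183),"ball",g((552,173),.0685),"ring",g((500,160),.029),g((603,160),.029),"top",g((551,114),.029))
print("Lring",g((425,20),.033),g((552,20),.033),g((488,82),.033),"Sring",g((601,20),.027))
```

```text
rim [ 0.66878995 -0.15719981] ball [ 0.67013096 -0.15527855] ring [ 0.66379555 -0.22088608] [ 0.66373577 -0.09060181] top [ 0.606586   -0.15642108]
Lring [ 0.47692058 -0.31495257] [ 0.49064415 -0.15530965] [ 0.56562365 -0.23206207] Sring [ 0.48695914 -0.09588525]
```

>>> servo_tool(
  rows=[
    [[0,0,0,-0.005,0,0.02,0.4],[0,0,0,0,0,0.03,0.4],[0,0,0,0,0,0.03,0.4],[0,0,0,0,0,0.018,0.4],[0,0,0,0,0,0,0.1],[0,0,0,0,0,0,-0.1],[0,0,0,0,0,0,-1],[0,0,0,0,0,0,-1]],
  ],
)

```text
t: 10.98
tcp_pos: [0.6719, -0.1586, 0.1634]
tool_rot: [-0.0, 1.0, -0.001, 0.001]
force: [-1.2, 0.3, -1.5]
finger_gap: 0.375
gripper_force: 39.7
```

>>> servo_tool(
  rows=[
    [[0,0,0,0,0,0,-1],[0,0,0,0,0,0,-1],[0,0,0,0,0,0,-1],[0,0,0,0,0,0,-1]],
  ],
)

```text
t: 11.32
tcp_pos: [0.6716, -0.1588, 0.1625]
tool_rot: [-0.0, 1.0, -0.0, 0.001]
force: [0.3, 2.0, 2.9]
finger_gap: 0.38
gripper_force: 39.9
```

>>> servo_tool(
  rows=[
    [[0,0,0,0,0,-0.004,-1],[0,0,0,0,0,-0.012,-1],[0,0,0,0,0,-0.025,-1],[0,0,0,0,0,-0.025,-1],[0,0,0,0,0,-0.014,-1],[0,0,0,0.012,-0.006,0,-1],[0,0,0,0.022,-0.01,0,-1],[0,0,0,0.03,-0.013,0,-1]],
  ],
)

```text
t: 11.98
tcp_pos: [0.6082, -0.1877, 0.2425]
tool_rot: [-0.001, 1.0, -0.001, 0.002]
force: [-0.5, -0.4, -2.7]
finger_gap: 0.377
gripper_force: 39.9
```

>>> servo_tool(
  rows=[
    [[0,0,0,0.03,-0.013,0,-1],[0,0,0,0.03,-0.013,0,-1],[0,0,0,0.03,-0.013,0,-1],[0,0,0,0.02,-0.009,0,-1],[0,0,0,0.01,-0.005,0,-1],[0,0,0,0,0,0.01,-1],[0,0,0,0,0,0,-1],[0,0,0,0,0,0,-1]],
  ],
)

```text
t: 12.65
tcp_pos: [0.4878, -0.2405, 0.2309]
tool_rot: [-0.0, 1.0, 0.0, 0.0]
force: [0.2, -0.5, -3.4]
finger_gap: 0.38
gripper_force: 40.0
```

```bash
python3 -c "
from h import *
comp('pics/c5.png',(386,259),(328,290))"
```

```text
[ 0.48823952 -0.24046282  0.23126164]
```

View pics/c5.png

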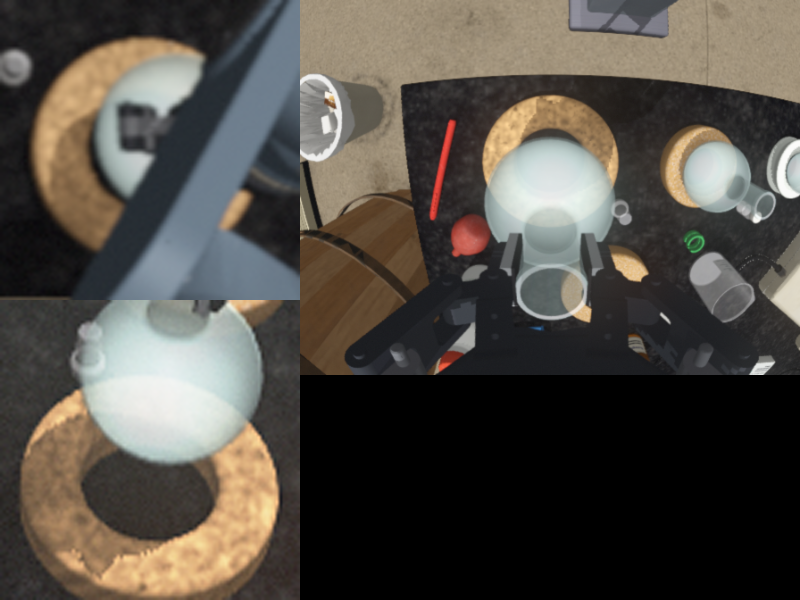

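Run:
```python
from h import *
g=lambda p,z:wr(((p[0]-300+.5)/.8929-.5,(p[1]+.5)/.8929-.5),z)[:2]
print("ball",g((550,203),.137),"ring",g((483,155),.033),g((619,155),.033),"top",g((551,95),.033)+[.08,0],"hole",g((551,128),.033)+[.042,0])
O["scene"]=(278,240);print(plane("scene",(170.5,71),.137),plane("scene",(148.5,197),.033))
```

```text
ball [ 0.49180246 -0.24024899] ring [ 0.47379836 -0.31802028] [ 0.47361596 -0.1610669 ] top [ 0.48675559 -0.23960293] hole [ 0.48559778 -0.23956224]
[ 0.49247706 -0.24271504  0.137     ] [ 0.47455828 -0.24970825  0.033     ]
```

>>> servo_tool(
  rows=[
    [[0,0,0,0.0025,0,0,-1],[0,0,0,0.0025,0,0.01,-1],[0,0,0,0,0,0.015,-1],[0,0,0,0,0,0.015,-1],[0,0,0,0,0,0.012,-1],[0,0,0,0,0,0.008,-1],[0,0,0,0,0,0.004,-1],[0,0,0,0,0,0,-1]],
  ],
)

```text
t: 13.47
tcp_pos: [0.4819, -0.2404, 0.1666]
tool_rot: [-0.0, 1.0, 0.0, -0.001]
force: [-0.1, -0.7, -1.8]
finger_gap: 0.378
gripper_force: 40.0
```

>>> servo_tool(
  rows=[
    [[0,0,0,0,0,0.001,-1],[0,0,0,0,0,0.001,-1],[0,0,0,0,0,0.001,-1],[0,0,0,0,0,0,-1]],
  ],
)

```text
t: 13.8
tcp_pos: [0.4823, -0.2409, 0.1647]
tool_rot: [-0.0, 1.0, -0.0, 0.0]
force: [-0.4, -0.3, -2.2]
finger_gap: 0.376
gripper_force: 40.0
```

>>> servo_tool(
  rows=[
    [[0,0,0,0,0,0.001,-1],[0,0,0,0,0,0.001,-1],[0,0,0,0,0,0,-1]],
  ],
)

```text
t: 14.05
tcp_pos: [0.482, -0.2408, 0.1623]
tool_rot: [-0.0, 1.0, 0.0, -0.0]
force: [-0.4, 0.3, -2.2]
finger_gap: 0.377
gripper_force: 40.0
```

>>> servo_tool(
  rows=[
    [[0,0,0,0,0,0.001,-1],[0,0,0,0,0,0.001,-1],[0,0,0,0,0,0.001,-1],[0,0,0,0,0,0,-1]],
  ],
)

```text
t: 14.38
tcp_pos: [0.4821, -0.2408, 0.1591]
tool_rot: [-0.0, 1.0, 0.0, -0.0]
force: [-0.4, 0.1, -1.8]
finger_gap: 0.374
gripper_force: 40.0
```

>>> servo_tool(
  rows=[
    [[0,0,0,0,0,0.001,-1],[0,0,0,0,0,0.001,-1],[0,0,0,0,0,0,-1]],
  ],
)

```text
t: 14.63
tcp_pos: [0.4826, -0.2407, 0.1578]
tool_rot: [0.0, 1.0, 0.0, 0.001]
force: [0.7, 1.6, 2.1]
finger_gap: 0.377
gripper_force: 40.3
```

>>> servo_tool(
  rows=[
    [[0,0,0,0,0,0.001,-1],[0,0,0,0,0,0,-1],[0,0,0,0,0,0,-1]],
  ],
)

```text
t: 14.88
tcp_pos: [0.4828, -0.2406, 0.1575]
tool_rot: [0.0, 1.0, -0.0, 0.001]
force: [-0.3, 3.3, 8.1]
finger_gap: 0.375
gripper_force: 40.8
```

>>> servo_tool(
  rows=[
    [[0,0,0,0,0,0,-0.15],[0,0,0,0,0,0,0],[0,0,0,0,0,0,0.2],[0,0,0,0,0,0,0.4],[0,0,0,0,0,0,0.4],[0,0,0,0,0,-0.01,0.4],[0,0,0,0,0,-0.03,0.4],[0,0,0,0,0,-0.04,0.4]],
  ],
)

```text
t: 15.55
tcp_pos: [0.4802, -0.2396, 0.2349]
tool_rot: [0.0, 1.0, 0.002, -0.003]
force: [0.6, -0.6, 0.7]
finger_gap: 0.701
gripper_force: 0.0
```

>>> servo_tool(
  rows=[
    [[0,0,0,0,0,-0.01,0.4],[0,0,0,-0.003,0.033,0,0.4],[0,0,0,-0.003,0.033,0,0.4],[0,0,0,0,0.033,0,0.4],[0,0,0,0,0.033,0,0.4],[0,0,0,0,0.033,0,0.4],[0,0,0,0,0.032,0,0.4],[0,0,0,0,0,0,0.4]],
  ],
)

```text
t: 16.22
tcp_pos: [0.4865, -0.0388, 0.2466]
tool_rot: [-0.002, 1.0, 0.001, -0.001]
force: [-0.9, 0.0, -0.7]
finger_gap: 0.697
gripper_force: 0.0
```

```bash
python3 -c "
from h import *
comp('pics/c6.png',(386,259),(340,280))"
```

```text
[ 0.4883161  -0.043861    0.24673505]
```

View pics/c6.png

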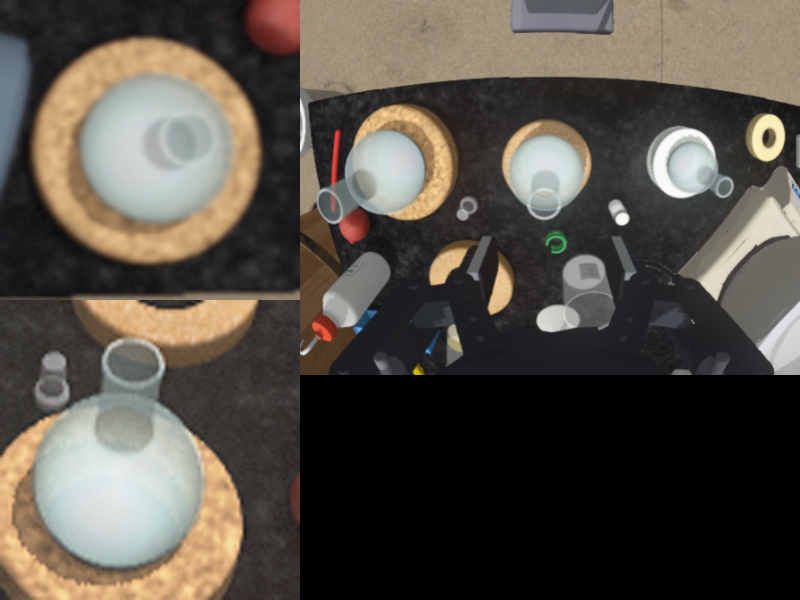

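The large flask is seated in the large ring. In the wrist panel the medium flask's rim is at (544,203) and its ball at (545,172).

Run:
```python
from h import *
g=lambda p,z:wr(((p[0]-300+.5)/.8929-.5,(p[1]+.5)/.8929-.5),z)[:2]
print("rim",g((544,203),.1545),"ball",g((544.5,172),.0575),"ring",g((502,160),.027),g((592,160),.027),g((547,119),.027)+[.055,0], manip.sense()["tcp_pos"])
print("Mring",g((429,275),.029),g((514,275),.029),g((471,240),.029))
```

```text
rim [ 0.49113151 -0.04850885] ball [ 0.49213415 -0.0503105 ] ring [ 0.48513032 -0.10315631] [0.485094   0.00702281] [ 0.49050602 -0.04784343] [ 0.4883161  -0.043861    0.24673505]
Mring [ 0.66186286 -0.23054351] [ 0.65275188 -0.09619592] [ 0.59620175 -0.15307986]
```

>>> servo_tool(
  rows=[
    [[0,0,0,-0.003,-0.004,0.02,0.4],[0,0,0,0,0,0.03,0.4],[0,0,0,0,0,0.03,0.4],[0,0,0,0,0,0.025,0.4],[0,0,0,0,0,0.01,0.2],[0,0,0,0,0,0,-0.2],[0,0,0,0,0,0,-1],[0,0,0,0,0,0,-1]],
  ],
)

```text
t: 17.03
tcp_pos: [0.4918, -0.0489, 0.132]
tool_rot: [0.001, 1.0, -0.0, 0.001]
force: [-0.2, -0.0, -0.2]
finger_gap: 0.296
gripper_force: 40.0
```

>>> servo_tool(
  rows=[
    [[0,0,0,0,0,0,-1],[0,0,0,0,0,0,-1],[0,0,0,0,0,0,-1],[0,0,0,0,0,0,-1]],
  ],
)

```text
t: 17.37
tcp_pos: [0.4914, -0.0479, 0.1319]
tool_rot: [-0.0, 1.0, -0.0, 0.001]
force: [-0.3, -0.4, -1.0]
finger_gap: 0.294
gripper_force: 40.0
```

>>> servo_tool(
  rows=[
    [[0,0,0,0,0,-0.004,-1],[0,0,0,0,0,-0.014,-1],[0,0,0,0,0,-0.025,-1],[0,0,0,0,0,-0.025,-1],[0,0,0,0,0,-0.017,-1],[0,0,0,-0.012,-0.008,0,-1],[0,0,0,-0.025,-0.016,0,-1],[0,0,0,-0.03,-0.0195,0,-1]],
  ],
)

```text
t: 18.03
tcp_pos: [0.5571, -0.0903, 0.2174]
tool_rot: [-0.001, 1.0, 0.0, -0.001]
force: [0.3, -0.0, -1.6]
finger_gap: 0.3
gripper_force: 40.0
```

>>> servo_tool(
  rows=[
    [[0,0,0,-0.03,-0.0195,0,-1],[0,0,0,-0.03,-0.0195,0,-1],[0,0,0,-0.03,-0.0195,0,-1],[0,0,0,-0.015,-0.01,0,-1],[0,0,0,-0.01,-0.0055,0,-1],[0,0,0,0,0,0.015,-1],[0,0,0,0,0,0,-1],[0,0,0,0,0,0,-1]],
  ],
)

```text
t: 18.7
tcp_pos: [0.6718, -0.1646, 0.2001]
tool_rot: [-0.0, 1.0, 0.001, -0.002]
force: [0.2, -0.5, -1.1]
finger_gap: 0.293
gripper_force: 40.0
```

```bash
python3 -c "
from h import *
comp('pics/c7.png',(343,172),(345,212))"
```

```text
[ 0.67290321 -0.16490796  0.20201182]
```

View pics/c7.png

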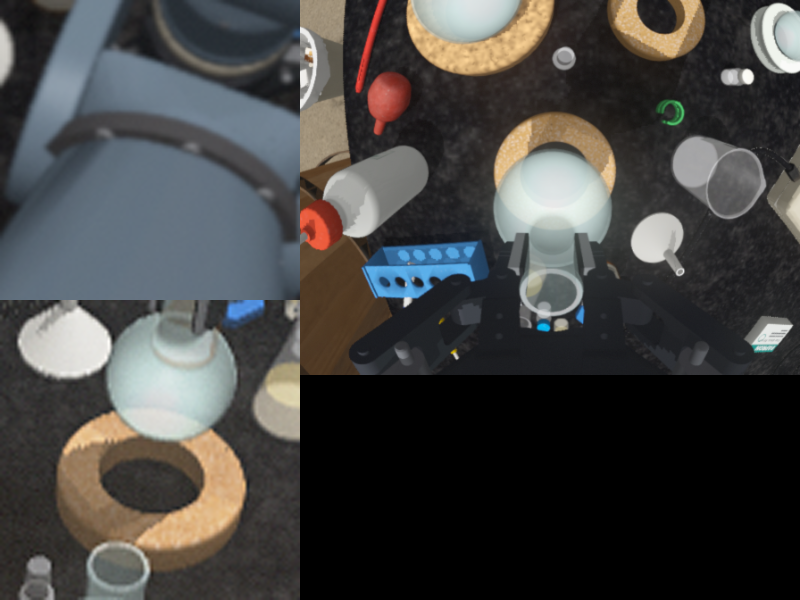

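Run:
```python
from h import *
g=lambda p,z:wr(((p[0]-300+.5)/.8929-.5,(p[1]+.5)/.8929-.5),z)[:2]
print("ball",g((552.5,208),.126),"ring",g((494,170),.029),g((616,170),.029),"top",g((555,112),.029)+[.066,0],"hole",g((555,141),.029)+[.0335,0])
O["scene"]=(295,162);print(plane("scene",(171.5,75),.126))
# rendered ring outline for given centre in scene panel
c=manip.camera_info("scene")
for cx,cy in((.672,-.1616),(.672,-.1646)):
    a=np.linspace(0,2*np.pi,181);P=np.c_[cx+.066*np.cos(a),cy+.066*np.sin(a),a*0+.029,a*0+1]@c["camera_from_world"].T
    u=P[:,:3]@c["K"].T;u=(u[:,:2]/u[:,2:]-[295,162]+.5)*3-.5;print(u.min(0)+[0,300],u.max(0)+[0,300])
```

```text
ball [ 0.67326496 -0.16274003] ring [ 0.66966848 -0.22509853] [ 0.66955586 -0.09391018] top [ 0.67471238 -0.15987174] hole [ 0.6723176  -0.15979248]
[ 0.6778896  -0.16293251  0.126     ]
[ 55.56200518 407.17344674] [244.27990432 549.7577833 ]
[ 59.06788814 409.02722018] [248.01326671 551.92439391]
```

>>> servo_tool(
  rows=[
    [[0,0,0,0.003,0.0015,0,-1],[0,0,0,0,0,0.01,-1],[0,0,0,0,0,0.018,-1],[0,0,0,0,0,0.018,-1],[0,0,0,0,0,0.012,-1],[0,0,0,0,0,0.008,-1],[0,0,0,0,0,0,-1],[0,0,0,0,0,0,-1]],
  ],
)

```text
t: 19.52
tcp_pos: [0.67, -0.1637, 0.135]
tool_rot: [-0.0, 1.0, 0.0, -0.0]
force: [0.6, 0.1, -2.1]
finger_gap: 0.29
gripper_force: 40.0
```

```bash
python3 -c "
from h import *
comp('pics/c8.png',(343,172),(345,212));print(manip.sense()['force'])"
```

```text
[ 0.67088021 -0.16408516  0.13648445]
[-0.26481028 -0.29003031  0.02293649]
```

View pics/c8.png

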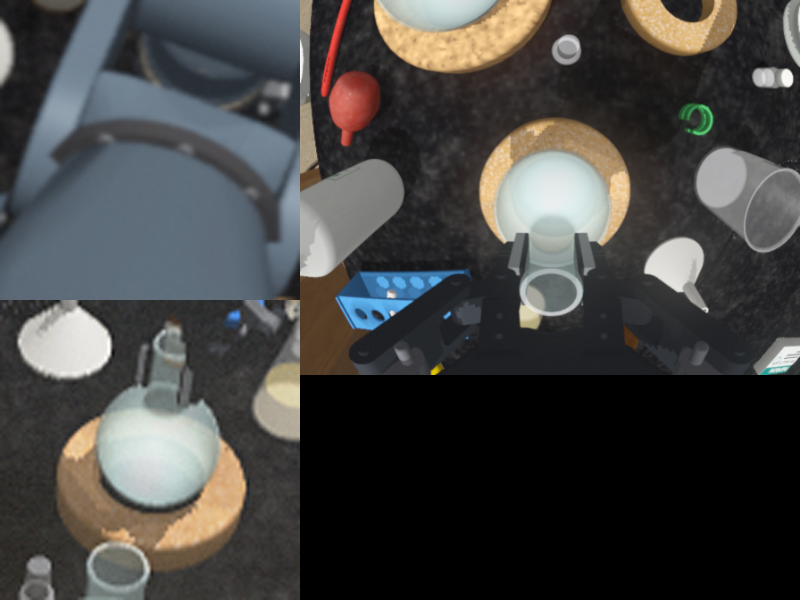

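Run:
```python
from h import *
g=lambda p,z:wr(((p[0]-300+.5)/.8929-.5,(p[1]+.5)/.8929-.5),z)[:2]
print("ball",g((553,208),.061),"ring",g((480,190),.029),g((631,190),.029),"top",g((555,117),.029)+[.066,0])
O["scene"]=(295,162);print(plane("scene",(158,145),.061))
```

```text
ball [ 0.67118555 -0.16162113] ring [ 0.66808019 -0.22434975] [ 0.66806258 -0.09387646] top [ 0.67285976 -0.15996833]
[ 0.67361327 -0.1634181   0.061     ]
```

>>> servo_tool(
  rows=[
    [[0,0,0,0,0.0015,0.0015,-1],[0,0,0,0,0,0.0015,-1],[0,0,0,0,0,0.001,-1],[0,0,0,0,0,0,-1]],
  ],
)

```text
t: 20.0
tcp_pos: [0.6699, -0.1621, 0.1312]
tool_rot: [-0.0, 1.0, 0.0, -0.0]
force: [0.6, 0.2, -1.8]
finger_gap: 0.292
gripper_force: 40.0
```

>>> servo_tool(
  rows=[
    [[0,0,0,0,0,0.001,-1],[0,0,0,0,0,0.001,-1],[0,0,0,0,0,0,-1]],
  ],
)

```text
t: 20.25
tcp_pos: [0.6704, -0.1623, 0.1294]
tool_rot: [-0.0, 1.0, -0.0, 0.0]
force: [1.1, 0.2, -1.1]
finger_gap: 0.292
gripper_force: 40.0
```

>>> servo_tool(
  rows=[
    [[0,0,0,0,0,0.001,-1],[0,0,0,0,0,0.0005,-1],[0,0,0,0,0,0,-1]],
  ],
)

```text
t: 20.5
tcp_pos: [0.6708, -0.1623, 0.1283]
tool_rot: [-0.0, 1.0, -0.0, 0.001]
force: [2.1, 0.9, 1.7]
finger_gap: 0.297
gripper_force: 40.0
```

>>> servo_tool(
  rows=[
    [[0,0,0,-0.001,0,0.0005,-1],[0,0,0,0,0,0.001,-1],[0,0,0,0,0,0,-1],[0,0,0,0,0,0,-1]],
  ],
)

```text
t: 20.83
tcp_pos: [0.6719, -0.1624, 0.1268]
tool_rot: [-0.0, 1.0, -0.0, 0.001]
force: [1.5, 2.0, 3.3]
finger_gap: 0.293
gripper_force: 40.3
```

>>> servo_tool(
  rows=[
    [[0,0,0,-0.0005,0.0005,0.001,-1],[0,0,0,0,0,0,-1],[0,0,0,0,0,0,-1]],
  ],
)

```text
t: 21.08
tcp_pos: [0.6725, -0.1621, 0.1259]
tool_rot: [-0.0, 1.0, -0.0, 0.001]
force: [2.9, -0.0, 4.6]
finger_gap: 0.293
gripper_force: 40.4
```

>>> servo_tool(
  rows=[
    [[0,0,0,0,0,0,-0.3],[0,0,0,0,0,0,-0.1],[0,0,0,0,0,0,0.2],[0,0,0,0,0,0,0.4],[0,0,0,0,0,0,0.4],[0,0,0,0,0,-0.01,0.4],[0,0,0,0,0,-0.03,0.4],[0,0,0,0,0,-0.04,0.4]],
  ],
)

```text
t: 21.75
tcp_pos: [0.669, -0.1608, 0.2026]
tool_rot: [-0.0, 1.0, 0.002, -0.004]
force: [0.7, -0.7, -0.4]
finger_gap: 0.698
gripper_force: 0.0
```

>>> servo_tool(
  rows=[
    [[0,0,0,0,0,-0.04,0.4],[0,0,0,0,0,-0.01,0.4],[0,0,0,0.0187,0.03,0,0.4],[0,0,0,0.0187,0.03,0,0.4],[0,0,0,0.0187,0.03,0,0.4],[0,0,0,0.0187,0.03,0,0.4],[0,0,0,0.0187,0.03,0,0.4],[0,0,0,0.0187,0.03,0,0.4]],
  ],
)

```text
t: 22.42
tcp_pos: [0.5581, 0.0194, 0.2559]
tool_rot: [0.0, 1.0, -0.0, 0.0]
force: [-0.4, 0.6, -0.4]
finger_gap: 0.7
gripper_force: 0.0
```

>>> servo_tool(
  rows=[
    [[0,0,0,0.0187,0.03,0,0.4],[0,0,0,0.0187,0.03,0,0.4],[0,0,0,0.0187,0.03,0,0.4],[0,0,0,0.0187,0.03,0,0.4],[0,0,0,0,0,0.03,0.4],[0,0,0,0,0,0.02,0.4],[0,0,0,0,0,0,0.4],[0,0,0,0,0,0,0.4]],
  ],
)

```text
t: 23.08
tcp_pos: [0.484, 0.1383, 0.2052]
tool_rot: [-0.0, 1.0, -0.0, -0.001]
force: [0.7, 0.7, -0.2]
finger_gap: 0.697
gripper_force: 0.0
```

```bash
python3 -c "
from h import *
comp('pics/c9.png',(343,172),(345,212));print(manip.sense()['force'])"
```

```text
[0.48580766 0.13788511 0.20662511]
[0.45201365 0.45407483 1.2235294 ]
```

View pics/c9.png

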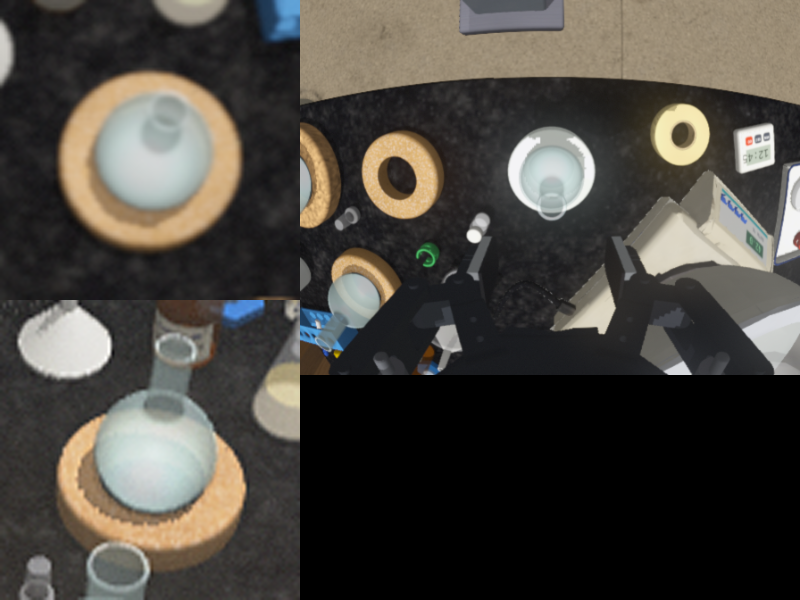

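The medium flask is in the medium ring. The small flask's rim is at (551,206) and ball at (552,177) in the wrist panel; I'll check the tilt of the medium one by triangulation.

Run:
```python
from h import *
g=lambda p,z:wr(((p[0]-300+.5)/.8929-.5,(p[1]+.5)/.8929-.5),z)[:2]
print("rim",g((551,206),.125),"ball",g((552,177),.047),manip.sense()["tcp_pos"],"Sring",g((362,170),.027),g((444,170),.027),g((402,131),.027))
O["scene"]=(295,162);O["top"]=(293,122)
print(tri((169,106),(176,47)),tri((154,151),(155.5,150)))
```

```text
rim [0.48703227 0.13895174] ball [0.48702629 0.13994255] [0.48580766 0.13788511 0.20662511] Sring [ 0.48120624 -0.09987246] [0.48390569 0.0175769 ] [ 0.43639359 -0.03178997]
(array([ 0.68019993, -0.16140987,  0.14910292]), np.float64(0.0007177728046423064)) (array([ 0.67244846, -0.16144873,  0.05518194]), np.float64(0.0024125442165937533))
```

>>> servo_tool(
  rows=[
    [[0,0,0,-0.001,0.001,0.02,0.4],[0,0,0,0,0,0.03,0.4],[0,0,0,0,0,0.03,0.4],[0,0,0,0,0,0.015,0.4],[0,0,0,0,0,0,0.1],[0,0,0,0,0,0,-0.3],[0,0,0,0,0,0,-1],[0,0,0,0,0,0,-1]],
  ],
)

```text
t: 23.9
tcp_pos: [0.487, 0.1391, 0.112]
tool_rot: [-0.0, 1.0, 0.0, 0.002]
force: [0.2, 0.0, -1.1]
finger_gap: 0.23
gripper_force: 39.0
```

>>> servo_tool(
  rows=[
    [[0,0,0,0,0,0,-1],[0,0,0,0,0,0,-1],[0,0,0,0,0,0,-1],[0,0,0,0,0,0,-1]],
  ],
)

```text
t: 24.23
tcp_pos: [0.4869, 0.1391, 0.1116]
tool_rot: [-0.0, 1.0, -0.0, 0.002]
force: [0.5, -1.4, 6.7]
finger_gap: 0.23
gripper_force: 39.7
```

Run:
```python
from h import *
O["scene"]=(290,230);O["top"]=(336,209)
print(tri((189,136),(133,59)),tri((155,147),(119,180)))
O["scene"]=(135,150);O["top"]=(159,212)
print(tri((125,154),(119,73)),tri((143,157),(132,152)))
```

```text
(array([ 0.48785188, -0.23968094,  0.17818743]), np.float64(0.0010476139452622515)) (array([ 0.48641118, -0.2419452 ,  0.0625902 ]), np.float64(0.002766744441401017))
(array([0.48389928, 0.13468775, 0.12976552]), np.float64(0.0007351575212954894)) (array([0.48481983, 0.13796246, 0.04942425]), np.float64(0.002325966012877053))
```

```bash
cat >> h.py <<'E'
import cv2
from scipy.optimize import least_squares
def fit(n,im,kind,c0,rad,z):
    hsv=cv2.cvtColor(im,cv2.COLOR_BGR2HSV);H,S,V=cv2.split(hsv)
    m=((H>8)&(H<25)&(S>70)&(V>70)) if kind=="cork" else ((S<40)&(V>170))
    m=m.astype(np.uint8);c=manip.camera_info(n)
    v,u=np.nonzero(m);P=np.array([plane(n,p,z,False)[:2] for p in zip(u,v)]);d=np.linalg.norm(P-c0,axis=1)
    mm=np.zeros_like(m);k=d<rad+.012;mm[v[k],u[k]]=1
    mm=cv2.morphologyEx(mm,cv2.MORPH_CLOSE,np.ones((3,3)))
    e=max(cv2.findContours(mm,0,cv2.CHAIN_APPROX_NONE)[0],key=cv2.contourArea)[:,0]
    Q=np.array([plane(n,p,z,False)[:2] for p in e])
    r=least_squares(lambda x:np.linalg.norm(Q-x[:2],axis=1)-x[2],[*c0,rad],loss="soft_l1",f_scale=.001).x
    return r
E
python3 - <<'E'
from h import *
t0=cv2.imread("pics/top0.png");s0=cv2.imread("pics/scene0.png");t=manip.snapshot("top");s=manip.snapshot("scene");cv2.imwrite("pics/t10.png",t);cv2.imwrite("pics/s10.png",s)
for n,a,b in(("top",t0,t),("scene",s0,s)):
    print(n,"white",fit(n,a,"w",(.484,.136),.047,.028),"small0",fit(n,a,"cork",(.489,-.044),.055,.027),"small now",fit(n,b,"cork",(.489,-.044),.055,.027))
    print("med0",fit(n,a,"cork",(.672,-.161),.066,.029),"now",fit(n,b,"cork",(.672,-.161),.066,.029),"large0",fit(n,a,"cork",(.486,-.241),.08,.033),"now",fit(n,b,"cork",(.486,-.241),.08,.033))
E
```

```text
Traceback (most recent call last):
  File "h.py", line 31, in fit
    v,u=np.nonzero(m);P=np.array([plane(n,p,z,False)[:2] for p in zip(u,v)]);d=np.linalg.norm(P-c0,axis=1)
                                  ~~~~~^^^^^^^^^^^^^
  File "h.py", line 10, in plane
    o,d=ray(n,p,crop);return o+d*(z-o[2])/d[2]
        ~~~^^^^^^^^^^
  File "h.py", line 5, in ray
    c=manip.camera_info(n);p=np.array(p,float)
ValueError: time passes only in moves, steps and waits
```

```bash
sed -i 's/^O={/C={}\nO={/; s/    c=manip.camera_info(n);p=np/    c=C.setdefault(n,None) or manip.camera_info(n);C[n]=c;p=np/; s/;c=manip.camera_info(n)$//' h.py
python3 - <<'E'
from h import *
np.set_printoptions(precision=4,suppress=True)
t0=cv2.imread("pics/top0.png");s0=cv2.imread("pics/scene0.png");t=cv2.imread("pics/t10.png");s=cv2.imread("pics/s10.png")
for n,a,b in(("top",t0,t),("scene",s0,s)):
    print(n,"white",fit(n,a,"w",(.484,.136),.047,.028),"small0",fit(n,a,"cork",(.489,-.044),.055,.027),"small now",fit(n,b,"cork",(.489,-.044),.055,.027))
    print("med0",fit(n,a,"cork",(.672,-.161),.066,.029),"now",fit(n,b,"cork",(.672,-.161),.066,.029),"large0",fit(n,a,"cork",(.486,-.241),.08,.033),"now",fit(n,b,"cork",(.486,-.241),.08,.033))
E
```

```text
top white [0.4844 0.1384 0.0465] small0 [ 0.4892 -0.0432  0.0556] small now [ 0.4896 -0.0477  0.0557]
med0 [ 0.6722 -0.1598  0.0654] now [ 0.6718 -0.1597  0.067 ] large0 [ 0.4854 -0.2401  0.0805] now [ 0.4853 -0.2401  0.0806]
scene white [0.4855 0.1363 0.047 ] small0 [ 0.4807 -0.0527  0.0537] small now [ 0.4851 -0.0526  0.057 ]
med0 [ 0.662  -0.1677  0.0647] now [ 0.6677 -0.1652  0.0651] large0 [ 0.48   -0.2455  0.0829] now [ 0.4772 -0.2474  0.0791]
```

>>> servo_tool(
  rows=[
    [[0,0,0,0,0,-0.004,-1],[0,0,0,0,0,-0.014,-1],[0,0,0,0,0,-0.025,-1],[0,0,0,0,0,-0.025,-1],[0,0,0,0,0,-0.012,-1],[0,0,0,-0.001,-0.012,0,-1],[0,0,0,-0.001,-0.024,0,-1],[0,0,0,-0.001,-0.03,0,-1]],
  ],
)

```text
t: 25.0
tcp_pos: [0.4875, 0.0732, 0.1898]
tool_rot: [-0.002, 1.0, 0.0, -0.001]
force: [1.3, -0.7, -1.1]
finger_gap: 0.23
gripper_force: 39.2
```

>>> servo_tool(
  rows=[
    [[0,0,0,-0.001,-0.03,0,-1],[0,0,0,-0.001,-0.03,0,-1],[0,0,0,0,-0.03,0,-1],[0,0,0,0,-0.021,0,-1],[0,0,0,0,-0.011,0,-1],[0,0,0,0,0,0.02,-1],[0,0,0,0,0,0.02,-1],[0,0,0,0,0,0,-1]],
  ],
)

```text
t: 25.67
tcp_pos: [0.4875, -0.0483, 0.147]
tool_rot: [0.0, 1.0, 0.001, -0.004]
force: [-0.5, -0.2, -0.0]
finger_gap: 0.236
gripper_force: 39.2
```

Run:
```python
from h import *
np.set_printoptions(precision=4,suppress=True)
w=manip.snapshot("wrist");c=manip.camera_info("wrist");s=manip.sense();print(s["tcp_pos"],s["force"]);cv2.imwrite("pics/w11.png",w)
t=manip.snapshot("top");sc=manip.snapshot("scene");cv2.imwrite("pics/t11.png",t);cv2.imwrite("pics/s11.png",sc)
H,S,V=cv2.split(cv2.cvtColor(w,cv2.COLOR_BGR2HSV));m=((H>8)&(H<25)&(S>70)&(V>60)).astype(np.uint8)
v,u=np.nonzero(m);P=np.array([wr(p,.027,c)[:2] for p in zip(u,v)]);k=np.linalg.norm(P-s["tcp_pos"][:2],axis=1)<.066
mm=np.zeros_like(m);mm[v[k],u[k]]=255
e=np.vstack([x[:,0] for x in cv2.findContours(mm,0,cv2.CHAIN_APPROX_NONE)[0] if len(x)>15])
Q=np.array([wr(p,.027,c)[:2] for p in e])
r=least_squares(lambda x:np.linalg.norm(Q-x,axis=1)-.055,s["tcp_pos"][:2],loss="soft_l1",f_scale=.0007);print("ring",r.x,"inl",(abs(r.fun)<.0015).mean(),len(e))
# ball column extents: row profile print
print(e[:,0].min(),e[:,0].max(),e[:,1].min(),e[:,1].max())
```

```text
[ 0.4883 -0.0482  0.1484] [-0.0562  1.1753  0.0196]
ring [ 0.4898 -0.0472] inl 0.5910064239828694 467
213 349 143 252
```

>>> servo_tool(
  rows=[
    [[0,0,0,-0.001,0.0005,0.008,-1],[0,0,0,0,0,0.012,-1],[0,0,0,0,0,0.008,-1],[0,0,0,0,0,0.003,-1],[0,0,0,0,0,0.001,-1],[0,0,0,0,0,0.001,-1],[0,0,0,0,0,0,-1],[0,0,0,0,0,0,-1]],
  ],
)

```text
t: 26.48
tcp_pos: [0.4918, -0.0484, 0.1177]
tool_rot: [-0.0, 1.0, -0.0, 0.0]
force: [-0.2, -0.8, -0.1]
finger_gap: 0.235
gripper_force: 39.2
```

>>> servo_tool(
  rows=[
    [[0,0,0,0,0,0.001,-1],[0,0,0,0,0,0.001,-1],[0,0,0,0,0,0,-1]],
  ],
)

```text
t: 26.73
tcp_pos: [0.4915, -0.0483, 0.1153]
tool_rot: [-0.0, 1.0, -0.0, 0.0]
force: [0.6, 0.1, -0.6]
finger_gap: 0.231
gripper_force: 39.2
```

>>> servo_tool(
  rows=[
    [[0,0,0,0,0,0.001,-1],[0,0,0,0,0,0.0005,-1],[0,0,0,0,0,0,-1]],
  ],
)

```text
t: 26.98
tcp_pos: [0.4915, -0.0483, 0.1137]
tool_rot: [-0.0, 1.0, 0.0, -0.0]
force: [-0.4, -0.2, -0.1]
finger_gap: 0.238
gripper_force: 39.2
```

>>> servo_tool(
  rows=[
    [[0,0,0,0,0,0.001,-1],[0,0,0,0,0,0.001,-1],[0,0,0,0,0,0.001,-1],[0,0,0,0,0,0,-1]],
  ],
)

```text
t: 27.32
tcp_pos: [0.4914, -0.0483, 0.1106]
tool_rot: [-0.0, 1.0, 0.0, -0.0]
force: [-0.4, -0.1, -0.4]
finger_gap: 0.23
gripper_force: 39.2
```

>>> servo_tool(
  rows=[
    [[0,0,0,0,0,0.001,-1],[0,0,0,0,0,0.001,-1],[0,0,0,0,0,0,-1]],
  ],
)

```text
t: 27.57
tcp_pos: [0.4917, -0.0483, 0.1087]
tool_rot: [-0.0, 1.0, -0.0, 0.0]
force: [-0.1, 0.7, 1.0]
finger_gap: 0.231
gripper_force: 39.2
```

>>> servo_tool(
  rows=[
    [[0,0,0,0,0,0.001,-1],[0,0,0,0,0,0,-1],[0,0,0,0,0,0,-1]],
  ],
)

```text
t: 27.82
tcp_pos: [0.4918, -0.0484, 0.1079]
tool_rot: [-0.0, 1.0, -0.0, 0.0]
force: [0.5, -0.5, 0.1]
finger_gap: 0.23
gripper_force: 39.3
```

>>> servo_tool(
  rows=[
    [[0,0,0,0,0,0.001,-1],[0,0,0,0,0,0.0005,-1],[0,0,0,0,0,0,-1],[0,0,0,0,0,0,-1]],
  ],
)

```text
t: 28.15
tcp_pos: [0.4922, -0.0483, 0.1067]
tool_rot: [-0.0, 1.0, -0.0, 0.001]
force: [2.2, 3.2, 4.7]
finger_gap: 0.229
gripper_force: 39.6
```

>>> servo_tool(
  rows=[
    [[0,0,0,0,0,0,-0.45],[0,0,0,0,0,0,-0.35],[0,0,0,0,0,0,-0.1],[0,0,0,0,0,0,0.2],[0,0,0,0,0,0,0.4],[0,0,0,0,0,-0.01,0.4],[0,0,0,0,0,-0.03,0.4],[0,0,0,0,0,-0.04,0.4]],
  ],
)

```text
t: 28.82
tcp_pos: [0.4894, -0.0478, 0.1853]
tool_rot: [0.0, 1.0, 0.001, -0.004]
force: [0.9, -0.2, -0.6]
finger_gap: 0.706
gripper_force: 0.0
```

>>> servo_tool(
  rows=[
    [[0,0,0,0,0,-0.04,0.4],[0,0,0,0,0,-0.035,0.4],[0,0,0,0,0.04,0,0.4],[0,0,0,0,0.04,0,0.4],[0,0,0,0,0.04,0,0.4],[0,0,0,0,0.04,0,0.4],[0,0,0,0,0.04,0,0.4],[0,0,0,0,0.03,0,0.4]],
  ],
)

```text
t: 29.48
tcp_pos: [0.4907, 0.1845, 0.2622]
tool_rot: [-0.001, 1.0, 0.0, 0.0]
force: [0.5, -0.5, 1.7]
finger_gap: 0.699
gripper_force: 0.0
```

Run:
```python
from h import *
np.set_printoptions(precision=4,suppress=True)
print(manip.sense()["tcp_pos"])
t=manip.snapshot("top");s=manip.snapshot("scene");cv2.imwrite("pics/t12.png",t);cv2.imwrite("pics/s12.png",s)
o=np.zeros((600,800,3),np.uint8);R=lambda a,w,h:cv2.resize(a,(w,h),interpolation=cv2.INTER_CUBIC)
f=lambda im,c,h:R(im[c[1]-h:c[1]+h,c[0]-h:c[0]+h],266,266)
for i,(a,b) in enumerate([((292,255),(247,237)),((345,170),(348,202)),((386,255),(333,288))]):
    o[:266,i*267:i*267+266]=f(t,a,38);o[300:566,i*267:i*267+266]=f(s,b,45)
cv2.imwrite("pics/fin.png",o)
for k,c,r,z in(("S",(.489,-.046),.055,.027),("M",(.672,-.16),.066,.029),("L",(.4854,-.24),.08,.033)):print(k,fit("top",t,"cork",c,r,z))
print("W",fit("top",t,"w",(.484,.138),.047,.028))
```

```text
[0.4907 0.1845 0.2622]
S [ 0.4892 -0.0477  0.0557]
M [ 0.6717 -0.1597  0.0671]
L [ 0.4853 -0.2401  0.0806]
W [0.4839 0.1385 0.0467]
```

View pics/fin.png

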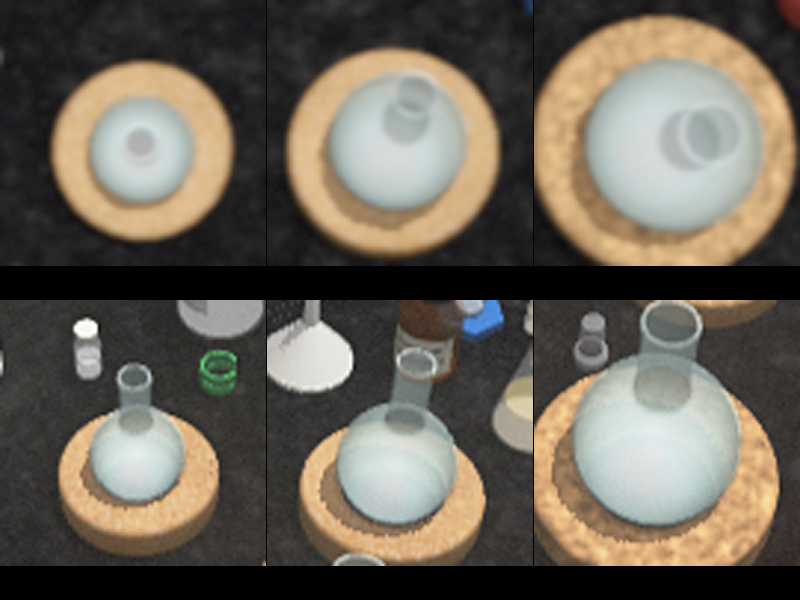

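Run:
```python
from h import *
np.set_printoptions(precision=4,suppress=True)
def T(a,b,ot,os):
    p=np.array(ot)+(np.array(a)+.5)/3.5-.5;q=np.array(os)+(np.array(b)+.5)/2.956-.5
    (o,d),(qq,e)=ray("top",p,False),ray("scene",q,False)
    s=np.linalg.lstsq(np.c_[d,-e],qq-o,rcond=None)[0];return (o+d*s[0]+qq+e*s[1])/2
print("M",T((149,93),(150.5,62),(307,132),(303,157)),T((129,142),(129,164),(307,132),(303,157)))
print("S",T((142,144),(134,78),(254,217),(202,192)),T((142,150),(137,154),(254,217),(202,192)))
print("L",T((178,134),(136,25),(348,217),(288,243)),T((141,145),(122,138),(348,217),(288,243)))
```

```text
M [ 0.6781 -0.1622  0.1502] [ 0.6727 -0.1608  0.0529]
S [ 0.4893 -0.0487  0.1206] [ 0.489  -0.0485  0.043 ]
L [ 0.4864 -0.2401  0.1751] [ 0.4851 -0.2422  0.0655]
```

The small and large flasks are upright and seated; the medium one leans about 3° toward +x. I'll regrip it with the jaws turned 90° so that closing stands it upright.

>>> servo_tool(
  rows=[
    [[0,0,0,-0.015,-0.029,0,0.4],[0,0,0,-0.015,-0.029,0,0.4],[0,0,0,-0.015,-0.029,0,0.4],[0,0,0,-0.015,-0.029,0,0.4],[0,0,0,-0.015,-0.029,0,0.4],[0,0,0,-0.015,-0.029,0,0.4],[0,0,0,-0.015,-0.029,0,0.4],[0,0,0,-0.015,-0.029,0,0.4]],
  ],
  squeeze=20,
)

```text
t: 30.25
tcp_pos: [0.6114, -0.0528, 0.2618]
tool_rot: [0.0, 1.0, -0.0, -0.0]
force: [-0.1, 0.7, 0.3]
finger_gap: 0.703
gripper_force: 0.0
```

>>> servo_tool(
  rows=[
    [[0,0,0,-0.015,-0.029,0,0.4],[0,0,0,-0.015,-0.029,0,0.4],[0,0,0,-0.015,-0.029,0,0.4],[0,0,0,-0.017,-0.027,0,0.4],[0,0,6,0,0,0,0.4],[0,0,6,0,0,0,0.4],[0,0,6,0,0,0,0.4],[0,0,6,0,0,0,0.4]],
  ],
)

```text
t: 30.92
tcp_pos: [0.6727, -0.1658, 0.2614]
tool_rot: [0.211, 0.977, -0.0, -0.001]
force: [-0.7, 0.1, -0.5]
finger_gap: 0.696
gripper_force: 0.0
```

>>> servo_tool(
  rows=[
    [[0,0,6,0,0,0,0.4],[0,0,6,0,0,0,0.4],[0,0,6,0,0,0,0.4],[0,0,6,0,0,0,0.4],[0,0,6,0,0,0,0.4],[0,0,6,0,0,0,0.4],[0,0,6,0,0,0,0.4],[0,0,6,0,0,0,0.4]],
  ],
)

```text
t: 31.58
tcp_pos: [0.6727, -0.1653, 0.2617]
tool_rot: [0.59, 0.807, -0.0, -0.0]
force: [0.3, -0.4, -0.2]
finger_gap: 0.697
gripper_force: 0.0
```

>>> servo_tool(
  rows=[
    [[0,0,6,0,0,0,0.4],[0,0,6,0,0,0,0.4],[0,0,6,0,0,0,0.4],[0,0,0,0,0,0.03,0.4],[0,0,0,0,0,0.015,0.4],[0,0,0,0,0,0,0.4],[0,0,0,0,0,0,0.4]],
  ],
)

```text
t: 32.17
tcp_pos: [0.6725, -0.1649, 0.2157]
tool_rot: [0.707, 0.707, -0.001, -0.001]
force: [0.5, -1.1, 0.6]
finger_gap: 0.698
gripper_force: 0.0
```

>>> servo_tool(
  rows=[
    [[0,0,0,0.002,0,0.02,0.4],[0,0,0,0,0,0.03,0.4],[0,0,0,0,0,0.025,0.4],[0,0,0,0,0,0.01,0.4],[0,0,0,0,0,0,0.1],[0,0,0,0,0,0,-0.1],[0,0,0,0,0,0,-0.2],[0,0,0,0,0,0,-0.25]],
  ],
)

```text
t: 32.83
tcp_pos: [0.675, -0.1629, 0.1338]
tool_rot: [0.707, 0.707, 0.001, 0.002]
force: [-0.2, -0.1, -0.9]
finger_gap: 0.376
gripper_force: 0.0
```

>>> servo_tool(
  rows=[
    [[0,0,0,0,0,0,-0.3],[0,0,0,0,0,0,-0.35],[0,0,0,0,0,0,-0.4],[0,0,0,0,0,0,-0.45],[0,0,0,0,0,0,-0.45],[0,0,0,0,0,0,-0.45]],
  ],
)

```text
t: 33.33
tcp_pos: [0.6736, -0.1623, 0.1321]
tool_rot: [0.707, 0.707, 0.0, 0.0]
force: [-2.0, 0.5, 5.2]
finger_gap: 0.303
gripper_force: 19.7
```

>>> servo_tool(
  rows=[
    [[0,0,0,0,0,0,-0.36],[0,0,0,0,0,0,-0.3],[0,0,0,0,0,0,-0.2],[0,0,0,0,0,0,0.1],[0,0,0,0,0,0,0.4],[0,0,0,0,0,0,0.4],[0,0,0,0,0,-0.01,0.4],[0,0,0,0,0,-0.03,0.4]],
  ],
)

```text
t: 34.0
tcp_pos: [0.6704, -0.1611, 0.167]
tool_rot: [0.707, 0.707, -0.002, -0.005]
force: [0.4, -0.3, -0.6]
finger_gap: 0.697
gripper_force: 0.0
```

>>> servo_tool(
  rows=[
    [[0,0,0,0,0,-0.035,0.4],[0,0,0,0,0,-0.035,0.4],[0,0,0,0.035,-0.008,-0.02,0.4],[0,0,0,0.04,-0.015,0,0.4],[0,0,0,0.04,-0.015,0,0.4],[0,0,0,0.04,-0.015,0,0.4],[0,0,0,0.035,-0.015,0,0.4],[0,0,0,0.035,-0.015,0,0.4]],
  ],
)

```text
t: 34.67
tcp_pos: [0.5908, 0.0614, 0.2624]
tool_rot: [0.707, 0.707, 0.001, 0.0]
force: [0.6, -0.3, 0.0]
finger_gap: 0.698
gripper_force: 0.0
```

>>> servo_tool(
  rows=[
    [[0,0,0,0.03,-0.015,0,0.4],[0,0,0,0.03,-0.015,0,0.4],[0,0,0,0.03,-0.015,0,0.4],[0,0,0,0,0,0,0.4]],
  ],
)

```text
t: 35.0
tcp_pos: [0.5429, 0.1547, 0.2621]
tool_rot: [0.705, 0.709, 0.0, -0.002]
force: [0.2, 0.0, -0.4]
finger_gap: 0.704
gripper_force: 0.0
```

Run:
```python
from h import *
np.set_printoptions(precision=4,suppress=True)
t=manip.snapshot("top");s=manip.snapshot("scene");cv2.imwrite("pics/t13.png",t);cv2.imwrite("pics/s13.png",s)
print(manip.sense()["tcp_pos"])
for k,c,r,z in(("S",(.489,-.046),.055,.027),("M",(.672,-.16),.066,.029),("L",(.4854,-.24),.08,.033)):print(k,fit("top",t,"cork",c,r,z))
# shift of rim patch and ball between t12/13 and s12/13
for n,b,rim,ball in(("top",t,(349,158),(343,173)),("scene",s,(353.5,177.5),(346,212))):
    a=cv2.imread(f"pics/{n[0]}12.png")
    for nm,(x,y),h in(("rim",rim,9),("ball",ball,20)):
        x,y=int(x),int(y);res=cv2.matchTemplate(b[y-h-8:y+h+9,x-h-8:x+h+9],a[y-h:y+h+1,x-h:x+h+1],cv2.TM_CCOEFF_NORMED);_,v,_,l=cv2.minMaxLoc(res);print(n,nm,l[0]-8,l[1]-8,round(v,3))
```

```text
[0.5462 0.151  0.2623]
S [ 0.4892 -0.0477  0.0557]
M [ 0.6718 -0.1597  0.0672]
L [ 0.4853 -0.2402  0.0807]
top rim 0 0 0.946
top ball 0 0 0.993
scene rim -1 0 0.868
scene ball 0 0 0.997
```

Run:
```python
from h import *
for n,rim in(("top",(349,158)),("scene",(353,177))):
    f=lambda k:cv2.resize(cv2.imread(f"pics/{n[0]}{k}.png"),None,fx=4,fy=4,interpolation=cv2.INTER_CUBIC)
    a,b=f(12),f(13);d=cv2.absdiff(cv2.imread(f"pics/{n[0]}12.png"),cv2.imread(f"pics/{n[0]}13.png")).max(2)
    x,y=rim
    print(n,d[y-12:y+40,x-25:x+15].max(),[ (d[y+j:y+j+6,x-12:x+12]>25).sum() for j in range(-12,36,6)])
    for h in(7,9,11):
        H=4*h;X,Y=4*x,4*y
        r=cv2.matchTemplate(b[Y-H-24:Y+H+25,X-H-24:X+H+25],a[Y-H:Y+H+1,X-H:X+H+1],cv2.TM_CCOEFF_NORMED);_,v,_,l=cv2.minMaxLoc(r);print(h,(l[0]-24)/4,(l[1]-24)/4,round(v,3))
    c=C.setdefault(n,manip.camera_info(n))
    pr=lambda P:(lambda q:q[:2]/q[2])(c["K"]@(c["camera_from_world"]@[*P,1])[:3])
    p0=pr((.678,-.162,.150));print("px for -5mm x",pr((.673,-.162,.15))-p0,"+5mm y",pr((.678,-.157,.15))-p0)
```

```text
top 29 [np.int64(0), np.int64(0), np.int64(0), np.int64(0), np.int64(0), np.int64(0), np.int64(0), np.int64(0)]
7 0.0 0.75 0.947
9 0.25 0.5 0.954
11 0.25 0.25 0.984
px for -5mm x [0.1227465  2.50436337] +5mm y [-2.57493489  0.08982978]
scene 84 [np.int64(0), np.int64(19), np.int64(35), np.int64(3), np.int64(0), np.int64(1), np.int64(1), np.int64(0)]
7 -0.75 0.5 0.856
9 -0.5 0.5 0.93
11 -0.5 0.5 0.951
px for -5mm x [-1.36897998  1.42117322] +5mm y [-2.17935896 -1.11566794]
```

```bash
python3 -c "
from station import manip
print(manip.sense()['t'],manip.sign_off())"
```

```text
the job is handed in; nothing more can be done
35.1 None
```

I swapped the three flasks onto their matching cork rings and handed the job in at 35.1 s; the small and large flasks measure upright, the medium one still leans about 2°, and the small ring shifted about 4 mm in handling.

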